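Prise open the sander's control box and hold its enabling button half pressed

ROBOT

A 7-joint arm with a two-finger parallel gripper is mounted at the origin on the work surface. World frame = base frame: x ahead of the robot, y to its left, z up, the work surface at z = 0. Lengths are in m, angles in rad, forces in N, time in s.
With the tool pointing down it reaches from about 0.425 to 0.925 m from the base axis. Payload 6.8 kg.
Tool frame: the origin (TCP) lies at the very end of the fingers, on their centre line; the grasp point (between the pads) lies 19 mm behind it; y points along the fingers, x is the direction in which the jaws open and shut, and the axes are right-handed (so a half turn about y gives the same grasp; the last joint's range is limited). The gripper opens to 85 mm and grips with 20 to 120 N. Pads are 22 mm wide; open, the fingers measure 114 mm over their backs; the gripper's body (76 mm by 85 mm) begins 54 mm behind the grasp point. The pads swing forward as they close: fully open they stand 13 mm farther back than shut.
Start: joints at [-1.215, 0.477, 0.022, 1.555, -0.011, 1.109, -0.083], TCP at [0.302, 0.604, 0.231] pointing down, gripper open.
Joint ranges: [-2.96, 2.96], [-0.34, 2.1], [-1.41, 1.46], [0.24, 2.44], [-1.37, 4.51], [0.17, 1.92], [-2.96, 2.96]. Speed limits (rad/s): [2.39, 2.39, 3.14, 3.14, 3.14, 3.14, 3.14].

INTERFACE

Orientations are given as a rotation vector (axis times angle).
In Python, from bench import r, imaging gives the robot as it stands.
- The arm moves only by the shell command python3 -m jog 'ROWS' [FORCE]. ROWS is text: rows parted by semicolons, each of 7 numbers parted by spaces: the turn, a rotation vector about the tool's x, y, z in degrees, then the shift along the tool's x, y, z in mm, then the opening, from 0 (shut) to 1 (fully open). A call has exactly 5 rows; each row shifts and turns the commanded pose from where the row before left it, along the tool's axes as they then stand; what a row does not reach is not made up. A row lasts 1/12 s, in which the tool goes at most 41.7 mm and 7.16 degrees, less where a joint would pass 70% of its speed; a pose out of reach is approached as far as the arm can. A call with a gripper value outside its range is refused whole. The fingers move at their own pace and stop on an object; FORCE is the grip in N (left out, the last holds). Time passes only in rows, so rows that do not move let the fingers close, or fill a call up. It gives the time, the measured TCP pose, the force and the opening at its end, in the units of the state.
- r.get_obs(): the state, without advancing time (a new reading comes with each control period).
- imaging.grab_frame(name): name is "scene" or "top" or "wrist"; returns a dict with "color" (480x640x3 uint8, red, green, blue), "z_map" (480x640 float32, m along the optical axis (not along the pixel's ray), 0 where there is no reading), "fx", "fy", "cx", "cy" (pixels), "k1" (the pictures are not rectified: a ray, as slopes to the right and down, at radius r is drawn at 1 + k1 r^2 times it, then the intrinsics apply), "world_to_cam" (4x4, takes a point from world to camera coordinates); the wrist camera has in their place "hand_eye" (4x4, takes a point from camera to tool coordinates, whose origin is the TCP and whose axes are the tool frame's). Camera axes: x right, y up, looking along -z (the intrinsics and any distortion apply to the point x, -y, -z); pixel columns grow to the right and rows downward; lengths in m; the calibration is good to about 2 mm. A picture is of the moment at which its call begins: read the wrist's pose just before it.
- r.hand_in(): hands the job in, once; it reports no verdict.
The state is a dict: "clock": time; "joints": joint angles; "qvel": joint speeds; "tau": joint torques, N m; "tcp_pos": TCP position; "orientation": TCP orientation; "contact_force": force on the tool from outside, world axes, zero at the start; "moment": the same for the moment, N m; "grip_width": finger opening in m.
Only numpy, scipy, OpenCV 4.12 (cv2) and the standard library are available. Lean on these libraries where they do the work, as an engineer would, in place of code of your own. Each camera call takes 0.05 s, during which the arm holds its last target.

TASK

Prise the blue dust cover of the grey control box open with the scraper's blade (not with the gripper) until it stands up by itself, about upright, then lay the scraper flat on the bench again, without dropping it. Then press the green three-position enabling button with the fingers to its middle position, 8 mm down, and keep it held there: the program finishes while holding it, and pushed almost to the bottom (16 mm) it trips. Leave everything else on the bench where it is.

Things in the scene. Friction and masses are not known exactly. Their poses are not given: they have to be found in the camera images.
- box: Grey fixed control box, 160 mm wide (y); origin on the bench; x from -62 to 103 mm; front looks along its -x, to the robot (yaw varies). Deck 34 mm high; 6 mm walls up to 66 mm (front wall x -62 to -56, sides y 74 to 80 and -80 to -74) and a rear housing (x from 53, 66 mm high) enclose a well 109 by 148 mm with the button, shut by the cover.
- slot (a point): Middle of the mouth of the prising slot under the cover's lip: box frame x -83, y 0, z 59 mm. A dark steel ledge (x -83 to -62, z 44 to 52 mm, 160 mm wide) sticks out below the lip; between them the slot is 14 mm high (z 52 to 66) and 21 mm deep (to the front wall), along the whole front.
- cover (a joint): Opening angle in rad of the dust cover, a blue panel with a yellow stripe along its front edge, 135 mm from hinge to lip, 156 mm wide, 5 mm thick, no handle: 0 shut, grows as the front edge rises, stop at 1.75 (leaning back a little). It may start up to 0.04 open. Stiff hinge (friction 0.13 N m, about 2 N at the lip) along the box's y: the cover stays wherever it is left.
- cover_hinge (a point): Middle of the cover's hinge line: in the box's frame at x 50 mm, y 0, z 66 mm.
- cover_lip (a point): Middle of the cover's front edge, underside: 135 mm from the hinge; shut it is at x -85 mm, y 0, z 66 mm in the box's frame, 23 mm beyond the front wall.
- enable (a joint): How far the round green button (42 mm across, head 9 mm thick, moves straight down) is pressed, in m: 0 released, 0.016 bottomed. Middle position 0.008. A spring pushes it up: 3.2 N to begin to move, then 0.8 N per mm (9.6 N at 8 mm).
- button_top (a point): Centre of the button's flat top face, at x -20 mm, y 0 in the box's frame: released 60 mm above the bench (6 mm below the shut cover); moves down with it.
- scraper: Scraper (putty knife) lying flat along its x, about 120 g, on the left or right of the bench. Red handle 28 mm wide (y), 24 thick (z), x -88 to 15 mm, dark collar to x 21; steel blade 45 wide, 3 thick, from the collar to its straight tip edge at x 110 mm, mid-plane 12.5 mm above the underside. Origin on the underside near the centre of mass; +x to the blade.
- scraper_grip (a point): Where to grip the handle across its width: at x 0, y 0, 12 mm above the underside, about the centre of mass.
- scraper_tip (a point): Middle of the blade's tip edge: x 110 mm, z 12.5 mm in the scraper's frame.
- sanding_block: Bystander: blue and white sanding block 110 by 65 by 36 mm, origin under its centre; lies on the side where the scraper is not.
- glue: Bystander: white glue bottle, 56 mm across, 150 mm tall, origin under its centre.
- jar: Bystander: glass screw jar, 70 mm across, 80 mm tall, origin under its centre.
- tape: Bystander: yellow tape measure, 65 by 35 by 60 mm, origin under its centre.
- offcut: Bystander: hardwood offcut 160 by 70 by 22 mm, origin under its centre.
- pencil: Bystander: flat red carpenter's pencil 168 mm long (own x), 14 wide, 8 mm high, in front of the control box; origin under its middle.
There are look-alikes about, which are no part of the job. There is more than one size of the scraper; the one meant has the size given above.

How it is judged:
By the outcome, as a careful person would: the job done as asked, in the order asked, and still so for the second after the job is handed in, while the arm keeps its last pose, push and grip.
It also fails if it takes over 64 s, if anything falls off the work surface, if the arm or the gripper's body presses on something with over 40 N, if the wrist force passes 120 N, or if a joint passes its speed limit or range.

## Working session

There is one attempt and no reset: what is moved stays moved. The work goes in short steps, Python scripts to look and compute and a shell command to move; the robot and the scene stay as the last step left them, time stands still between calls to the robot, and variables do not carry over. Pictures are saved under pics/ and viewed, and the job is handed in when it is done.

```bash
ls; mkdir -p pics
python3 - <<'E'
from bench import r, imaging
import cv2
print(r.get_obs())
for n in ("scene","top","wrist"):
    f=imaging.grab_frame(n)
    cv2.imwrite(f"pics/{n}0.png",f["color"][:,:,::-1])
    import numpy as np
    np.savez(f"f_{n}0.npz",**f)
    print(n,f["fx"],f["fy"],f["cx"],f["cy"],f["k1"],f.get("world_to_cam",f.get("hand_eye")))
E
```

```text
pics
{'clock': 0.0, 'joints': array([-1.2151178 ,  0.47783288,  0.02236262,  1.55646393, -0.01150506,
        1.10925963, -0.08310646]), 'qvel': array([ 1.44710810e-03, -1.13034682e-03, -4.04632132e-04, -2.13840655e-06,
       -6.22705669e-05, -9.28118945e-04,  1.20341709e-03]), 'tau': array([-2.05038609e-04, -5.96439779e+01,  1.60787389e+00, -2.81205457e+01,
        1.24592695e-02,  9.08956106e-03,  2.57656740e-05]), 'tcp_pos': array([0.3017099 , 0.60316083, 0.23029889]), 'orientation': array([-1.39471535, -0.860086  ,  0.86251267]), 'contact_force': array([-0.11230155,  0.11226732, -0.06331196]), 'moment': array([0.01078169, 0.06159147, 0.0463134 ]), 'grip_width': 0.085237996783074}
scene 502.02046240168437 502.02046240168437 318.1830758679818 236.38095387723573 -0.0976473998441981 [[-0.07953473  0.99656025 -0.02327863  0.00985881]
 [-0.60504599 -0.02970301  0.79563628  0.25556248]
 [ 0.79220804  0.07736536  0.6053272  -1.84574821]
 [ 0.          0.          0.          1.        ]]
top 476.09048507029723 476.09048507029723 318.15290862843483 235.25040099707633 0.0005909762613668659 [[ 1.62614459e-02 -9.99605066e-01  2.29189436e-02 -3.04307302e-04]
 [ 9.92601439e-01  1.88974640e-02  1.19938606e-01 -5.40474621e-01]
 [-1.20324348e-01  2.07990013e-02  9.92516727e-01 -1.12729856e+00]
 [ 0.00000000e+00  0.00000000e+00  0.00000000e+00  1.00000000e+00]]
wrist 387.54187062862366 387.54187062862366 315.92858273087734 239.93861781859502 -0.07564615816359102 [[ 9.99999971e-01  2.35445598e-04  5.56740801e-05 -9.78954466e-04]
 [-1.39608872e-05  2.85888908e-01 -9.58262768e-01 -1.42834345e-01]
 [-2.41535353e-04  9.58262739e-01  2.85888903e-01  7.20626583e-02]
 [ 0.00000000e+00  0.00000000e+00  0.00000000e+00  1.00000000e+00]]
```

View pics/scene0.png

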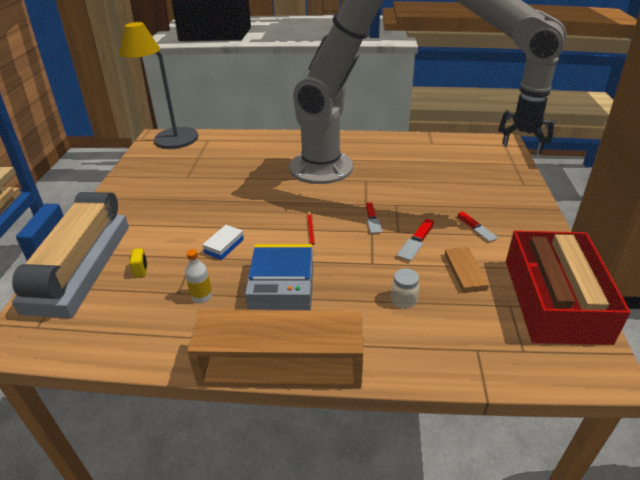

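View pics/top0.png

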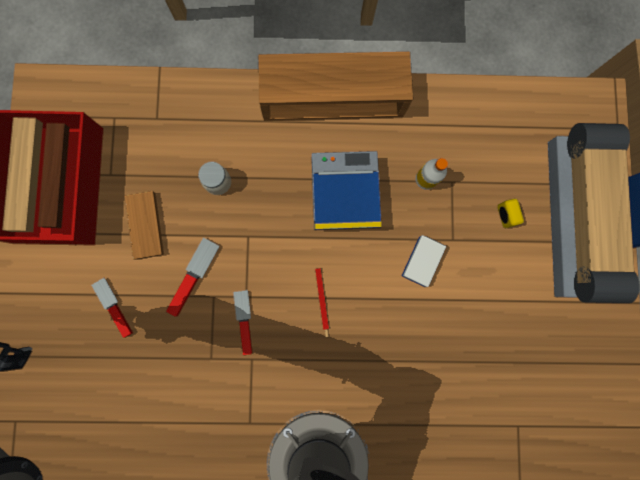

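View pics/wrist0.png

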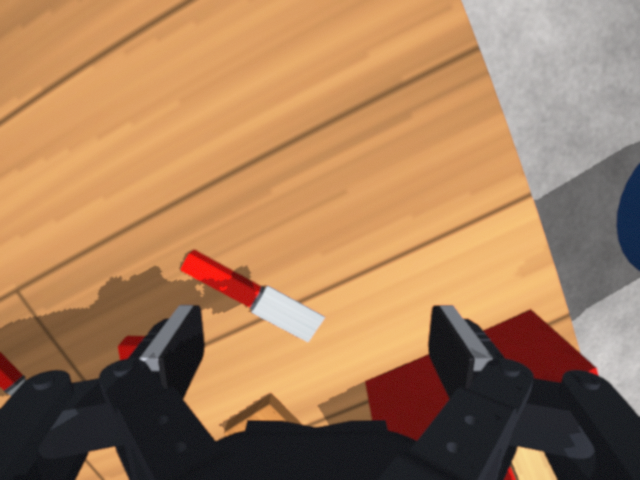

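```bash
cat > h.py <<'E'
import numpy as np, cv2
from scipy.spatial.transform import Rotation as R
def load(n): return dict(np.load(f"f_{n}.npz"))
def grab(n,tag):
    from bench import r,imaging
    o=r.get_obs(); f=imaging.grab_frame(n)
    if n=="wrist":
        T=np.eye(4);T[:3,:3]=R.from_rotvec(o["orientation"]).as_matrix();T[:3,3]=o["tcp_pos"]
        f["world_to_cam"]=np.linalg.inv(T@f["hand_eye"])
    np.savez(f"f_{tag}.npz",**f); cv2.imwrite(f"pics/{tag}.png",f["color"][:,:,::-1]); return f
def rays(f,uv):
    uv=np.atleast_2d(uv).astype(float)
    d=np.stack([(uv[:,0]-f["cx"])/f["fx"],(uv[:,1]-f["cy"])/f["fy"]],1)
    s=d.copy()
    for _ in range(20): s=d/(1+f["k1"]*(s**2).sum(1,keepdims=True))
    return np.c_[s[:,0],-s[:,1],-np.ones(len(s))]
def camw(f):
    return np.linalg.inv(f["world_to_cam"])
def at_z(f,uv,z):
    T=camw(f); d=rays(f,uv)@T[:3,:3].T; o=T[:3,3]
    return o+d*((z-o[2])/d[:,2])[:,None]
def at_depth(f,uv,dep=None):
    uv=np.atleast_2d(uv)
    if dep is None: dep=f["z_map"][np.round(uv[:,1]).astype(int),np.round(uv[:,0]).astype(int)]
    T=camw(f); return (rays(f,uv)*np.asarray(dep)[:,None])@T[:3,:3].T+T[:3,3]
def cloud(f):
    v,u=np.mgrid[0:480,0:640]; return at_depth(f,np.c_[u.ravel(),v.ravel()],f["z_map"].ravel()).reshape(480,640,3)
def proj(f,P):
    P=np.atleast_2d(P); c=P@f["world_to_cam"][:3,:3].T+f["world_to_cam"][:3,3]
    s=np.c_[c[:,0]/-c[:,2],-c[:,1]/-c[:,2]]; s=s*(1+f["k1"]*(s**2).sum(1,keepdims=True))
    return s*[f["fx"],f["fy"]]+[f["cx"],f["cy"]]
E
python3 - <<'E'
from h import *
f=load("top0"); C=cloud(f); im=f["color"]
hsv=cv2.cvtColor(im,cv2.COLOR_RGB2HSV)
red=((hsv[...,0]<6)|(hsv[...,0]>174))&(hsv[...,1]>180)&(hsv[...,2]>90)
blade=(hsv[...,1]<70)&(hsv[...,2]>90)
for nm,m in (("red",red),("gray",blade)):
    n,l,s,c=cv2.connectedComponentsWithStats(m.astype(np.uint8))
    for i in range(1,n):
        if 60<s[i,4]<3000 and s[i,1]>130:
            vv,uu=np.nonzero(l==i)
            P=at_z(f,np.c_[uu,vv],.012)
            (ctr,wh,a)=cv2.minAreaRect((P[:,:2]*1000).astype(np.float32))
            print(nm,c[i].round(),s[i,4],np.round(ctr),np.round(wh),round(a),"z",np.nanmedian(C[vv,uu,2]).round(4))
v,u=28*0+240,100
print("bench z",C[270:290,50:100,2].mean(), C[250:280,360:380,2].mean())
b=cv2.resize(im[140:240,290:400,::-1],None,fx=6,fy=6); cv2.imwrite("pics/boxc.png",b)
b=cv2.resize(im[230:360,80:270,::-1],None,fx=4,fy=4); cv2.imwrite("pics/scr.png",b)
E
```

```text
red [322. 299.] 323 [388.  -2.] [145.  13.] 9 z 0.0082
red [181. 295.] 481 [391. 340.] [ 28. 103.] 63 z 0.0243
red [119. 321.] 282 [326. 484.] [80. 21.] 32 z 0.0185
red [245. 338.] 283 [291. 181.] [77. 21.] 9 z 0.0189
gray [566. 216.] 2153 [ 608. -617.] [409.  37.] 0 z 0.0501
gray [342. 164.] 1108 [726. -55.] [ 65. 168.] 4 z 0.0667
gray [433. 172.] 366 [ 711. -280.] [57. 57.] 45 z 0.1027
gray [211. 176.] 601 [687. 277.] [76. 64.] 24 z 0.0798
gray [424. 261.] 1312 [ 485. -253.] [ 72. 117.] 65 z 0.0361
gray [202. 257.] 696 [483. 292.] [47. 90.] 64 z 0.0142
gray [638. 262.] 79 [ 484. -792.] [ 5. 85.] 86 z -0.7495
gray [104. 293.] 433 [392. 524.] [70. 36.] 32 z 0.0107
gray [242. 304.] 408 [370. 192.] [67. 37.] 9 z 0.0106
gray [299. 440.] 1868 [55. 34.] [103. 224.] 31 z 0.0136
bench z 0.005583489240440862 0.006279733311435567
```

View pics/scr.png

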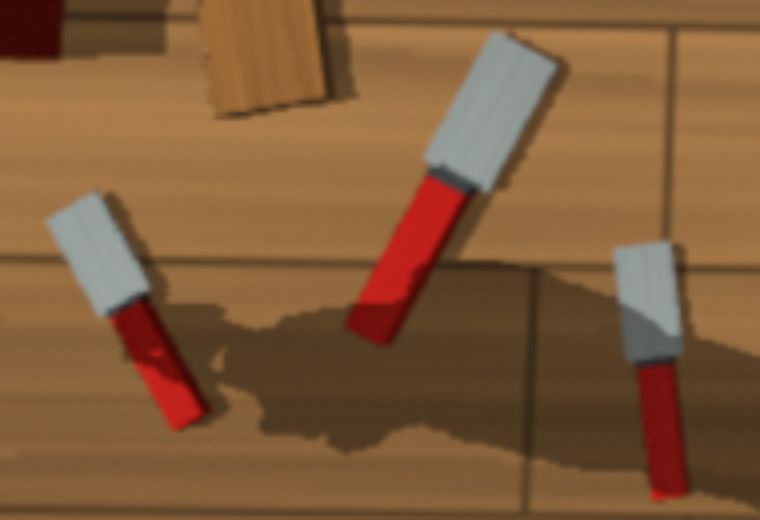

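View pics/boxc.png

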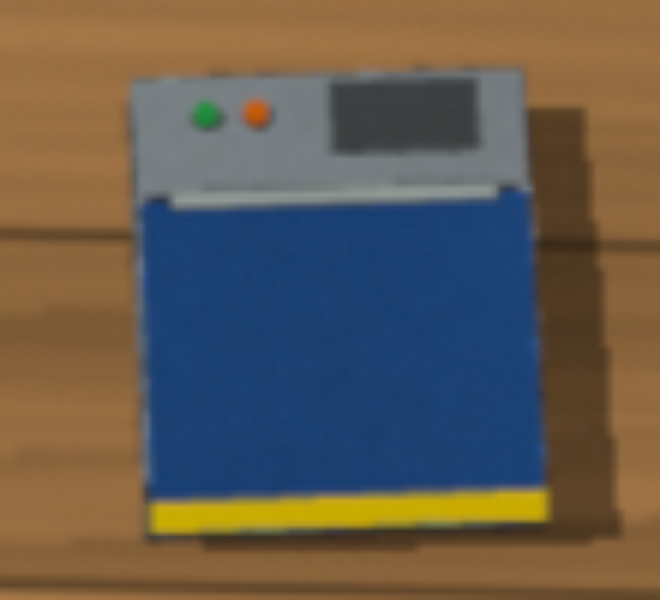

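Run:
```python
from h import *
from bench import r
f=load("top0"); C=cloud(f); im=f["color"]
hsv=cv2.cvtColor(im,cv2.COLOR_RGB2HSV)
M=R.from_rotvec(r.get_obs()["orientation"]).as_matrix(); print("tool axes cols\n",M.round(3))
# scraper
red=((hsv[...,0]<6)|(hsv[...,0]>174))&(hsv[...,1]>180)&(hsv[...,2]>90)
gr=(hsv[...,1]<70)&(hsv[...,2]>90)
def rect(m,z,u0,u1,v0,v1):
    mm=np.zeros_like(m);mm[v0:v1,u0:u1]=m[v0:v1,u0:u1]
    vv,uu=np.nonzero(mm);P=at_z(f,np.c_[uu,vv],z)[:,:2]*1000
    return cv2.minAreaRect(P.astype(np.float32)),C[vv,uu].mean(0)
print(rect(red,.024,160,222,235,320)); print(rect(gr,.014,160,222,235,320))
ye=(hsv[...,0]>22)&(hsv[...,0]<35)&(hsv[...,1]>180)&(hsv[...,2]>120)
bl=(hsv[...,0]>100)&(hsv[...,0]<125)&(hsv[...,1]>150)
print("yellow",rect(ye,.071,300,400,200,240)); print("blue",rect(bl,.071,300,400,150,240))
print("y|b",rect(bl|ye,.071,300,400,150,240))
uv=np.array([[315,229.2],[381.7,227]]); print("front corners",at_z(f,uv,.071).round(4))
uv=np.array([[312,153.3],[377.3,151.7]]); print("rear corners",at_z(f,uv,.066).round(4))
m=(bl|ye);m[:, :300]=0;m[:,400:]=0;m[:150]=0;m[240:]=0
print("cover z plane"); vv,uu=np.nonzero(cv2.erode(m.astype(np.uint8),np.ones((5,5))));P=C[vv,uu]
A=np.c_[P[:,:2],np.ones(len(P))];s=np.linalg.lstsq(A,P[:,2],rcond=None)[0];print(s, P.mean(0))
print("bench near", C[238:245,300:390,2].mean(), C[240:260,170:185,2].mean())
```

```text
tool axes cols
 [[ 0.447 -0.001 -0.894]
 [ 0.894 -0.001  0.447]
 [-0.001 -1.    -0.   ]]
(((391.17840576171875, 336.649658203125), (27.544981002807617, 101.56637573242188), 63.01716995239258), array([0.39142675, 0.33583479, 0.02645373]))
(((482.8504638671875, 291.62628173828125), (46.46125411987305, 90.2012939453125), 63.947872161865234), array([0.48248478, 0.29046477, 0.01889277]))
yellow (((561.7833862304688, -60.287994384765625), (10.778440475463867, 156.655517578125), 3.117513656616211), array([ 0.56085036, -0.05975584,  0.07722867]))
blue (((629.1123046875, -55.86033630371094), (116.74715423583984, 154.07766723632812), 3.1226513385772705), array([ 0.62612515, -0.05513307,  0.07829572]))
y|b (((621.8836669921875, -56.95552062988281), (131.18130493164062, 156.65943908691406), 3.173471689224243), array([ 0.62019108, -0.05555332,  0.07819871]))
front corners [[ 0.55    0.0177  0.071 ]
 [ 0.5583 -0.1401  0.071 ]]
rear corners [[ 0.7354  0.028   0.066 ]
 [ 0.743  -0.1301  0.066 ]]
cover z plane
[-1.0386438   0.20153994  0.73862757] [ 0.62526266 -0.05541668  0.07803372]
bench near 0.009674139520178976 0.0004572466556032488
```

Candidates for the scraper (top image): (193,277), (112,308), (244,322). Only the one at (193,277) measures 28 × 102 mm (handle) and 46 × 90 mm (blade); the other two are about 21 × 78 mm (handle) and 36 × 68 mm (blade). So I choose (193,277). The crop shows it flat with the blade pointing up-right.

```bash
python3 -m jog '0 0 0 -20 11 -24 1;0 0 0 -20 11 -24 1;0 0 0 -20 11 -24 1;0 0 0 -20 11 -24 1;0 0 0 -20 11 -24 1'; python3 -m jog '0 0 0 -20 11 -24 1;0 0 0 -20 11 -24 1;0 0 0 -20 11 -24 1;0 0 0 -19 11 -22 1;0 0 0 -19 11 -22 1'
python3 - <<'E'
from h import *
from bench import r
f=grab("wrist","w1"); o=r.get_obs(); print(o["tcp_pos"])
c,s=np.cos(np.radians(-26.4)),np.sin(np.radians(-26.4)); g=np.array([.424,.3205])
pts=[[-88,-14,24],[-88,14,24],[15,14,24],[15,-14,24],[110,22.5,14],[110,-22.5,14]]
W=[[*(g+np.array([c*x-s*y,s*x+c*y])/1000),z/1000] for x,y,z in pts]
p=proj(f,W);print(p.round())
im=f["color"][:,:,::-1].copy()
for q in p: cv2.circle(im,tuple(int(a) for a in q.round()),4,(0,255,0),1)
cv2.imwrite("pics/w1m.png",im)
E
```

```text
clock: 0.57
tcp_pos: [0.3648, 0.459, 0.1756]
orientation: [-1.394, -0.861, 0.862]
contact_force: [0.4, 0.7, 0.4]
grip_width: 0.0855
clock: 0.98
tcp_pos: [0.4248, 0.3194, 0.1208]
orientation: [-1.394, -0.861, 0.861]
contact_force: [0.4, 0.4, 0.0]
grip_width: 0.085
[0.42651977 0.31175441 0.11861594]
[[294.  95.]
 [342.  95.]
 [340. 261.]
 [297. 261.]
 [348. 374.]
 [289. 375.]]
```

View pics/w1m.png

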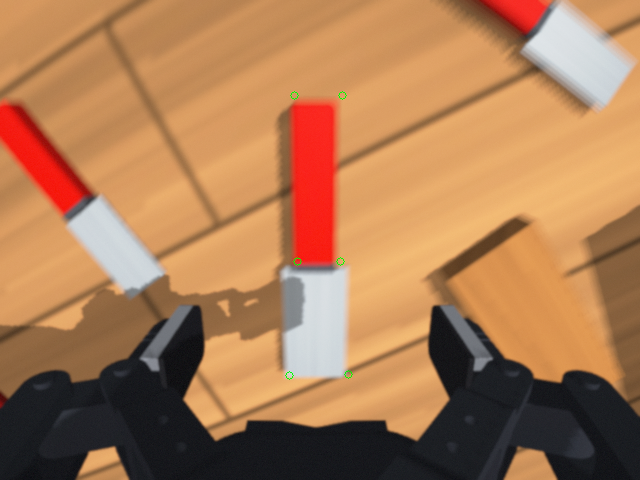

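```bash
python3 -m jog '0 0 0 0 10 0 1;0 0 0 0 10 0 1;0 0 0 0 0 0 1;0 0 0 0 0 0 1;0 0 0 0 0 0 1'
cat > chk.py <<'E'
from h import *
from bench import r
f=grab("wrist","w2"); o=r.get_obs(); print(o["tcp_pos"])
c,s=np.cos(np.radians(-26.4)),np.sin(np.radians(-26.4)); g=np.array([.424,.3205])
pts=[[-88,-14,24],[-88,14,24],[15,14,24],[15,-14,24],[110,22.5,14],[110,-22.5,14]]
W=[[*(g+np.array([c*x-s*y,s*x+c*y])/1000),z/1000] for x,y,z in pts]
p=proj(f,W);print(p.round())
im=f["color"][:,:,::-1].copy()
for q in p: cv2.circle(im,tuple(int(a) for a in q.round()),4,(0,255,0),1)
cv2.imwrite("pics/w2m.png",im)
E
python3 chk.py
```

```text
clock: 1.45
tcp_pos: [0.424, 0.3223, 0.1013]
orientation: [-1.393, -0.863, 0.863]
contact_force: [-0.7, -0.2, 0.8]
grip_width: 0.0856
[0.42417638 0.32223868 0.10157011]
[[289.  96.]
 [340.  96.]
 [338. 275.]
 [292. 275.]
 [347. 393.]
 [284. 394.]]
```

View pics/w2m.png

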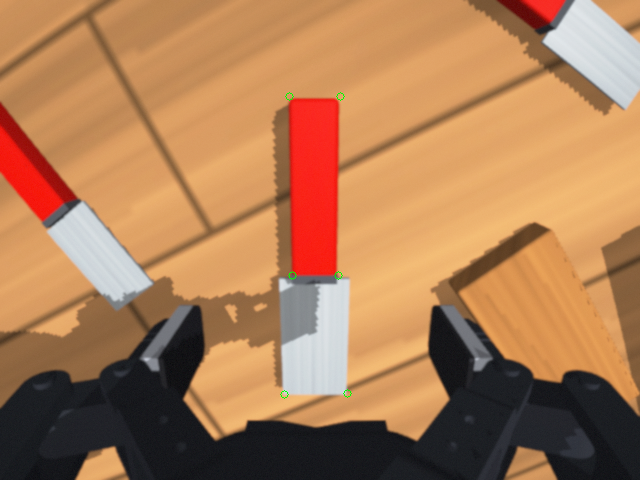

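```bash
python3 -m jog '0 0 0 -1.6 20 -1 1;0 0 0 0 20 0 1;0 0 0 0 20 0 1;0 0 0 0 20 0 1;0 0 0 0 12 0 1'; python3 -m jog '0 0 0 0 6 0 1;0 0 0 0 0 0 1;0 0 0 0 0 0 1;0 0 0 0 0 0 0;0 0 0 0 0 0 0' 90;  python3 -m jog '0 0 0 0 0 0 0;0 0 0 0 0 0 0;0 0 0 0 0 0 0;0 0 0 0 0 0 0;0 0 0 0 0 0 0' 90
```

```text
clock: 1.92
tcp_pos: [0.424, 0.3195, 0.008]
orientation: [-1.393, -0.861, 0.863]
contact_force: [-0.6, -0.8, -0.6]
grip_width: 0.0853
clock: 2.33
tcp_pos: [0.4253, 0.3198, 0.0043]
orientation: [-1.393, -0.863, 0.86]
contact_force: [-0.2, 0.0, -0.3]
grip_width: 0.0642
clock: 2.75
tcp_pos: [0.4251, 0.3196, 0.0041]
orientation: [-1.393, -0.862, 0.86]
contact_force: [-1.1, -0.5, 6.4]
grip_width: 0.0263
```

```bash
python3 -m jog '0 0 0 0 0 0 0;0 0 0 0 -5 0 0;0 0 0 0 -15 0 0;0 0 0 0 -25 0 0;0 0 0 0 -25 0 0' 90;  python3 -m jog '0 0 0 0 -25 0 0;0 0 0 0 -5 0 0;0 0 0 0 0 0 0;0 0 0 0 0 0 0;0 0 0 0 0 0 0' 90
python3 - <<'E'
from h import *
grab("wrist","w3")
E
```

```text
clock: 3.17
tcp_pos: [0.4238, 0.3184, 0.0736]
orientation: [-1.394, -0.859, 0.863]
contact_force: [0.6, 0.8, -1.1]
grip_width: 0.0261
clock: 3.58
tcp_pos: [0.4237, 0.3184, 0.102]
orientation: [-1.394, -0.859, 0.863]
contact_force: [0.7, -1.2, -1.3]
grip_width: 0.0265
```

View pics/w3.png

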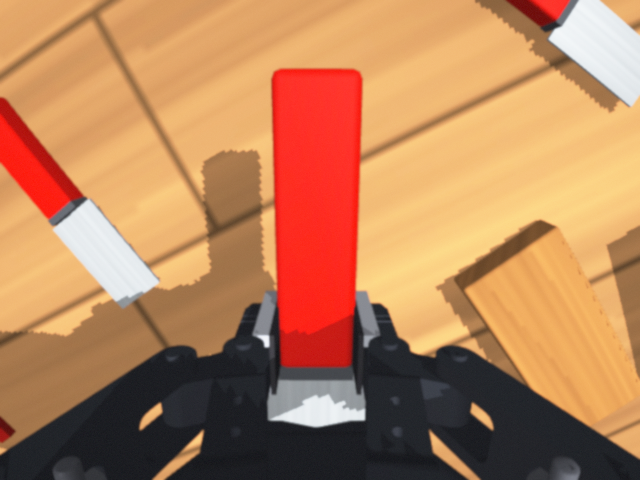

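Run:
```python
from h import *
f=load("w3"); hsv=cv2.cvtColor(f["color"],cv2.COLOR_RGB2HSV)
m=((hsv[...,0]<6)|(hsv[...,0]>174))&(hsv[...,1]>150); m[:, :270]=0;m[:,365:]=0
m=cv2.erode(m.astype(np.uint8),np.ones((9,9)))
vv,uu=np.nonzero(m)
z=f["z_map"][vv,uu]; ok=z>0
P=(rays(f,np.c_[uu,vv])*z[:,None])[ok]@f["hand_eye"][:3,:3].T+f["hand_eye"][:3,3]
P*=1000
A=np.c_[P[:,0],P[:,2],np.ones(len(P))]; s=np.linalg.lstsq(A,P[:,1],rcond=None)[0]; print("y=a x+b z+c",s, "rms",(A@s-P[:,1]).std()); print(P.min(0),P.max(0))
# tail: project model with pose (tool): scraper x=-tool z, y=tool x?, z=-tool y ; underside at tool y=+4
T=camw(f)
H=np.linalg.inv(f["hand_eye"])
def pt(x,y,z,off): return np.array([y, 4.1-z, -x])/1000+off
for off in (0,):
  L=[[-88,-14,24],[-88,14,24],[15,-14,24],[15,14,24]]
  g={"world_to_cam":H,**{k:f[k] for k in("fx","fy","cx","cy","k1")}}
  print(proj(g,[pt(*q,0) for q in L]).round(1))
```

```text
y=a x+b z+c [ 1.54695628e-03  3.43105391e-05 -2.00628587e+01] rms 0.6192235783617929
[-13.32567943 -22.68779911 -12.24209231] [ 11.51384145 -17.29380802  87.40329907]
[[272.1  70.2]
 [366.3  70.2]
 [280.9 369.9]
 [356.3 369.8]]
```

Run:
```python
from h import *
def model(x,y,yaw,L):
    c,s=np.cos(yaw),np.sin(yaw); return [[x+c*a-s*b,y+s*a+c*b,z] for a,b,z in L]
L=[[-85,78,71],[-85,-78,71],[103,80,66],[103,-80,66],[103,80,0],[103,-80,0],[53,80,66],[53,-80,66]]
L=[[a/1000 for a in q] for q in L]
for n,(u0,u1,v0,v1),k in (("scene0",(235,330,235,315),8),("top0",(300,395,140,240),6)):
    f=load(n); p=proj(f,model(.6385,-.0565,np.radians(3.1),L)); print(n,p.round(1).tolist())
    im=cv2.resize(f["color"][v0:v1,u0:u1,::-1],None,fx=k,fy=k,interpolation=cv2.INTER_CUBIC)
    for q in p:
        a=((q-[u0,v0]+.5)*k).round().astype(int); cv2.drawMarker(im,tuple(int(t) for t in a),(255,0,255),cv2.MARKER_CROSS,16,1)
    cv2.imwrite(f"pics/fit_{n}.png",im)
```

```text
scene0 [[311.3, 244.0], [254.4, 244.2], [309.4, 293.4], [244.1, 293.2], [310.3, 312.4], [247.1, 312.1], [310.2, 279.6], [246.9, 279.5]]
top0 [[315.4, 229.4], [381.2, 227.2], [311.6, 152.6], [377.6, 150.6], [311.4, 160.2], [373.8, 158.3], [312.4, 172.8], [378.7, 170.8]]
```

View pics/fit_scene0.png

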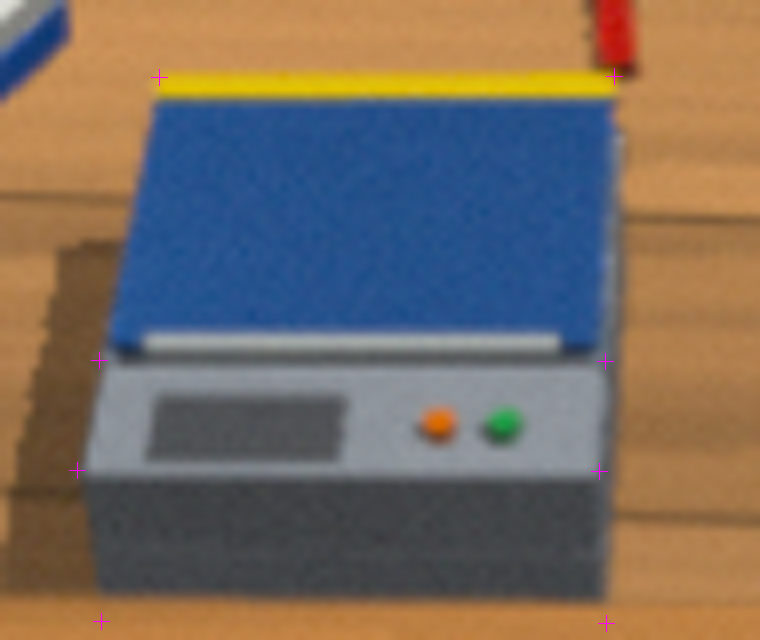

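View pics/fit_top0.png

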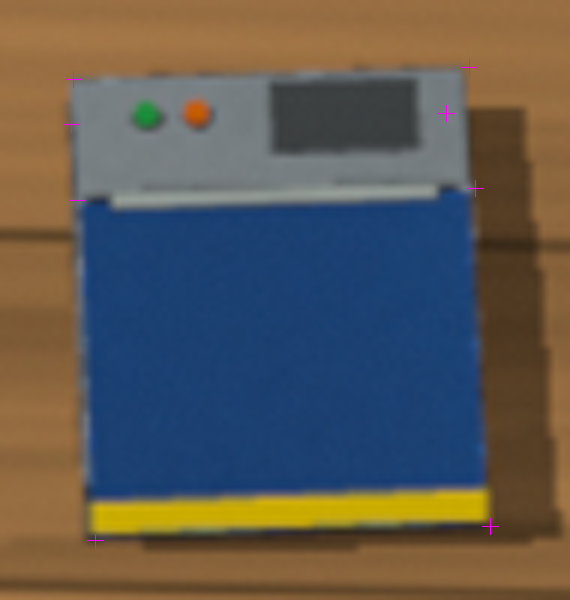

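```bash
python3 -m jog '0 -6 0 0 -8 0 0;0 -6 0 0 -8 0 0;0 -6 0 0 -8 0 0;0 -6 0 0 -8 0 0;0 -5.8 0 0 -8 0 0'; python3 -m jog '0 0 0 -30 0 0 0;0 0 0 -38 0 0 0;0 0 0 -38 0 0 0;0 0 0 -38 0 0 0;0 0 0 -38 0 0 0'
cat > st.py <<'E'
from h import *
from bench import r
o=r.get_obs(); M=R.from_rotvec(o["orientation"]).as_matrix()
B=np.array([.639,-.055]); yaw=np.radians(3.1); c,s=np.cos(yaw),np.sin(yaw)
Rb=np.array([[c,-s],[s,c]])
print("t",o["clock"],"tcp",o["tcp_pos"].round(4),"F",o["contact_force"].round(1),"M",o["moment"].round(2),"w",o["grip_width"].round(4))
print("toolx yaw",np.degrees(np.arctan2(M[1,0],M[0,0])).round(2),"down",M[:,1].round(4))
tip=o["tcp_pos"]+M@np.array([0,-.00845,-.110]); 
tb=Rb.T@(tip[:2]-B); qb=Rb.T@(o["tcp_pos"][:2]-B)
print("box frame tip mm",(tb*1000).round(1),(tip[2]*1000).round(1),"tcp",(qb*1000).round(1))
E
python3 st.py
```

```text
clock: 4.05
tcp_pos: [0.424, 0.3186, 0.1422]
orientation: [-1.179, -1.252, 1.257]
contact_force: [0.6, -0.4, -1.9]
grip_width: 0.0263
clock: 4.47
tcp_pos: [0.4339, 0.1355, 0.1421]
orientation: [-1.181, -1.249, 1.252]
contact_force: [0.7, -0.3, -0.7]
grip_width: 0.0256Traceback (most recent call last):
  File "st.py", line 6, in <module>
    print("t",o["clock"],"tcp",o["tcp_pos"].round(4),"F",o["contact_force"].round(1),"M",o["moment"].round(2),"w",o["grip_width"].round(4))
                                                                                                                  ^^^^^^^^^^^^^^^^^^^^^
AttributeError: 'float' object has no attribute 'round'
```

```bash
sed -i 's/o\["grip_width"\].round(4)/round(o["grip_width"],4)/' st.py; python3 -m jog '0 0 0 -38 0 3 0;0 0 0 -38 0 3 0;0 0 0 -38 0 3 0;0 0 0 -38 0 3 0;0 0 0 -38 0 3 0'; python3 -m jog '0 0 0 -12 10 0 0;0 0 0 0 20 0 0;0 0 0 0 10 0 0;0 0 0 0 0 0 0;0 0 0 0 0 0 0'
python3 st.py; python3 -c "
from h import *
grab('wrist','w4');grab('scene','s4')"
```

```text
clock: 4.88
tcp_pos: [0.4294, -0.0549, 0.1424]
orientation: [-1.181, -1.249, 1.252]
contact_force: [1.3, -0.6, -0.9]
grip_width: 0.0263
clock: 5.3
tcp_pos: [0.4302, -0.0651, 0.1023]
orientation: [-1.18, -1.248, 1.252]
contact_force: [-1.0, -0.6, -1.7]
grip_width: 0.0263
t 5.3 tcp [ 0.4302 -0.0651  0.1023] F [-1.  -0.6 -1.7] M [-0.01  0.03 -0.03] w 0.0263
toolx yaw 93.22 down [-3.2e-03 -1.0e-04 -1.0e+00]
box frame tip mm [-99.    1.5] 110.4 tcp [-209.     1.2]
```

View pics/w4.png

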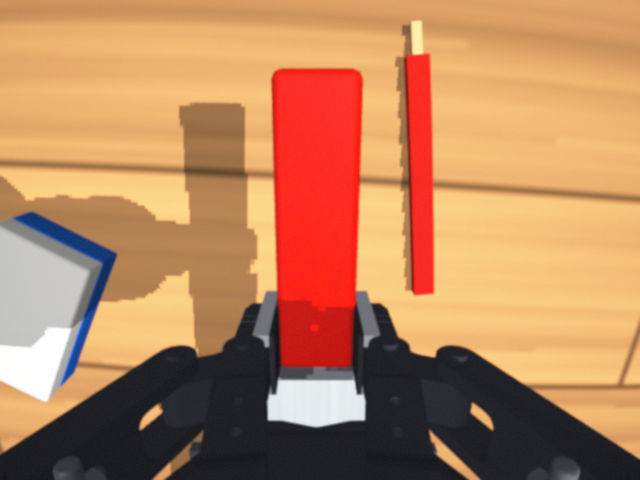

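View pics/s4.png

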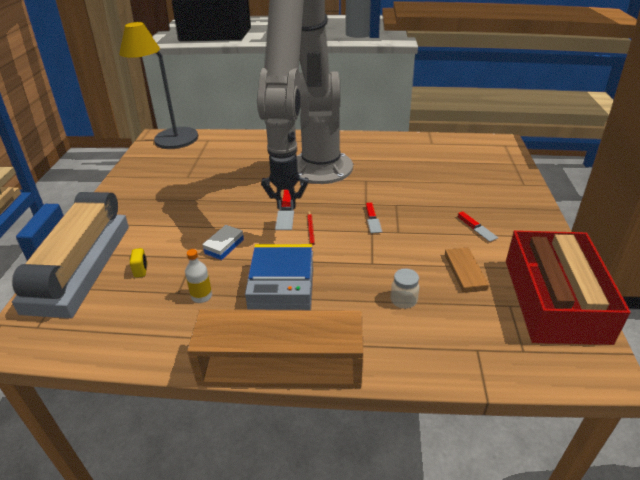

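```bash
python3 -m jog '0 0 0 0 15 0 0;0 0 0 0 22 0 0;0 0 0 0 14 0 0;0 0 0 0 0 0 0;0 0 0 0 0 0 0'
python3 st.py
python3 - <<'E'
from h import *
from bench import r
o=r.get_obs(); M=R.from_rotvec(o["orientation"]).as_matrix()
W=[o["tcp_pos"]+M@np.array([y,-.00995,-x]) for x,y in((.110,-.0225),(.110,.0225),(.021,-.0225),(.021,.0225))]
for n,k,(u0,u1,v0,v1) in (("scene",8,(250,330,205,255)),("top",8,(310,390,205,270))):
    f=grab(n,n+"5"); p=proj(f,W)
    c,s=np.cos(np.radians(3.1)),np.sin(np.radians(3.1))
    L=[[.639+c*a-s*b,-.055+s*a+c*b,z] for a,b,z in((-.085,.078,.071),(-.085,-.078,.071))]
    p=np.r_[p,proj(f,L)];print(n,p.round(1).tolist())
    im=cv2.resize(f["color"][v0:v1,u0:u1,::-1],None,fx=k,fy=k,interpolation=cv2.INTER_CUBIC)
    for q in p:
        a=((q-[u0,v0]+.5)*k).round().astype(int); cv2.drawMarker(im,tuple(int(t) for t in a),(255,0,255),cv2.MARKER_CROSS,16,1)
    cv2.imwrite(f"pics/fit5_{n}.png",im)
E
```

```text
clock: 5.82
tcp_pos: [0.4313, -0.0648, 0.0525]
orientation: [-1.181, -1.25, 1.251]
contact_force: [-0.1, 0.4, -1.5]
grip_width: 0.0261
t 5.8167 tcp [ 0.4313 -0.0648  0.0525] F [-0.1  0.4 -1.5] M [ 0.01 -0.04  0.  ] w 0.0261
toolx yaw 93.25 down [-6.e-04  0.e+00 -1.e+00]
box frame tip mm [-97.9   1.7] 60.9 tcp [-208.     1.4]
scene [[276.3, 243.8], [292.6, 243.8], [279.1, 224.9], [294.5, 224.8], [311.8, 244.2], [254.9, 244.3]]
top [[356.4, 233.6], [337.5, 234.3], [358.3, 271.1], [339.2, 271.8], [314.8, 229.2], [380.6, 226.9]]
```

View pics/fit5_scene.png

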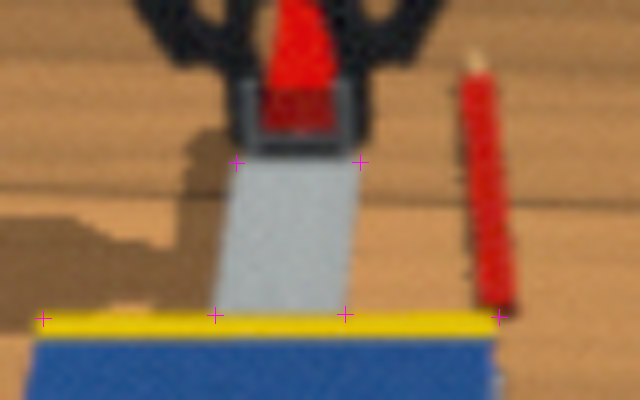

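View pics/fit5_top.png

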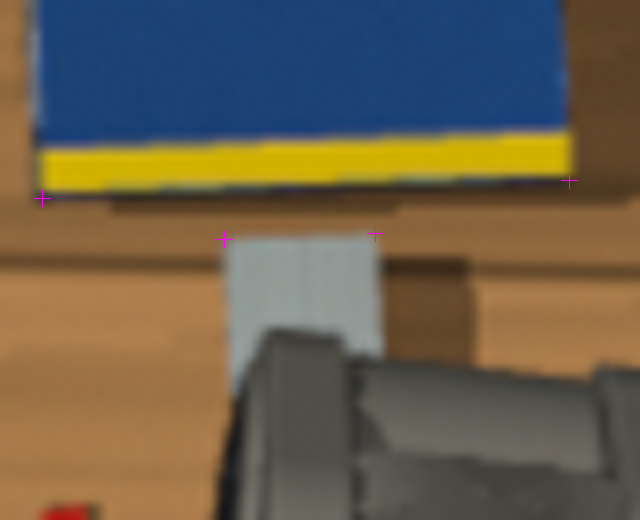

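```bash
python3 -m jog '0 0 0 0 1.5 0 0;0 0 0 0 0 -7 0;0 0 0 0 0 -7 0;0 0 0 0 0 0 0;0 0 0 0 0 0 0' 110; python3 st.py;python3 -m jog '0 0 0 0 0 -7 0;0 0 0 0 0 -7 0;0 0 0 0 0 0 0;0 0 0 0 0 0 0;0 0 0 0 0 0 0'; python3 st.py
```

```text
clock: 6.33
tcp_pos: [0.4463, -0.0642, 0.0511]
orientation: [-1.183, -1.252, 1.25]
contact_force: [0.3, 0.5, -1.5]
grip_width: 0.0254
t 6.3333 tcp [ 0.4463 -0.0642  0.0511] F [ 0.3  0.5 -1.5] M [-0.03 -0.01 -0.02] w 0.0254
toolx yaw 93.24 down [ 0.0011  0.     -1.    ]
box frame tip mm [-83.    1.5] 59.6 tcp [-193.     1.3]
clock: 6.75
tcp_pos: [0.459, -0.0635, 0.0507]
orientation: [-1.182, -1.25, 1.251]
contact_force: [-1.0, -0.8, -1.9]
grip_width: 0.0257
t 6.75 tcp [ 0.459  -0.0635  0.0507] F [-1.  -0.8 -1.9] M [-0.01  0.05 -0.03] w 0.0257
toolx yaw 93.22 down [-5.e-04  0.e+00 -1.e+00]
box frame tip mm [-70.2   1.5] 59.0 tcp [-180.2    1.2]
```

```bash
python3 -m jog '0 0 0 0 -5.5 0 0;0 0 0 0 -10.5 -0.5 0;0 0 0 0 -10.3 -1.3 0;0 0 0 0 0 0 0;0 0 0 0 0 0 0' 110; python3 st.py; python3 -c "
from h import *
grab('scene','s6')"
```

```text
clock: 7.17
tcp_pos: [0.4612, -0.0634, 0.0775]
orientation: [-1.183, -1.251, 1.25]
contact_force: [0.5, 0.2, -1.2]
grip_width: 0.0259
t 7.1667 tcp [ 0.4612 -0.0634  0.0775] F [ 0.5  0.2 -1.2] M [-0.04  0.02  0.02] w 0.0259
toolx yaw 93.22 down [ 1.2e-03  1.0e-04 -1.0e+00]
box frame tip mm [-68.    1.5] 86.1 tcp [-178.     1.2]
```

View pics/s6.png

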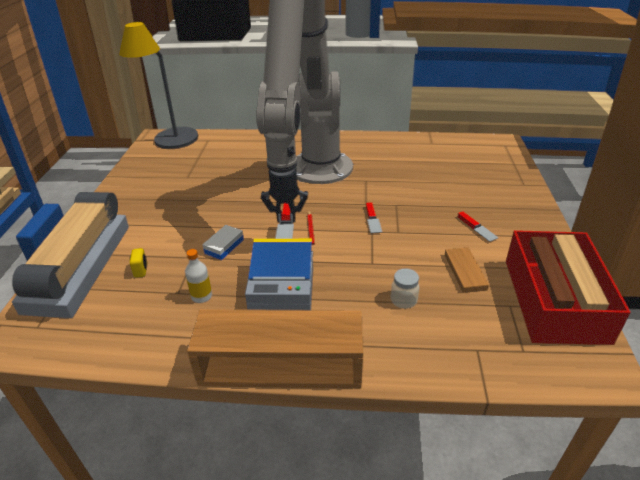

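```bash
python3 -m jog '0 0 0 0 -10.3 -2.3 0;0 0 0 0 -9.9 -3.1 0;0 0 0 0 -9.7 -4 0;0 0 0 0 -9.3 -4.9 0;0 0 0 0 -8.8 -5.6 0'; python3 st.py;  python3 -m jog '0 0 0 0 -8.3 -6.4 0;0 0 0 0 -7.8 -7 0;0 0 0 0 -7 -7.8 0;0 0 0 0 -6.4 -8.3 0;0 0 0 0 -5.6 -8.8 0'; python3 st.py; python3 -c "
from h import *
grab('scene','s7')"
```

```text
clock: 7.63
tcp_pos: [0.4795, -0.0623, 0.1246]
orientation: [-1.18, -1.248, 1.252]
contact_force: [-2.0, -0.5, -2.7]
grip_width: 0.0258
t 7.6333 tcp [ 0.4795 -0.0623  0.1246] F [-2.  -0.5 -2.7] M [ 0.02  0.48 -0.04] w 0.0258
toolx yaw 93.21 down [-0.0032  0.     -1.    ]
box frame tip mm [-49.7   1.5] 132.7 tcp [-159.7    1.3]
clock: 8.05
tcp_pos: [0.5201, -0.0601, 0.1609]
orientation: [-1.182, -1.251, 1.25]
contact_force: [-1.8, -0.8, -1.0]
grip_width: 0.0253
t 8.05 tcp [ 0.5201 -0.0601  0.1609] F [-1.8 -0.8 -1. ] M [-0.1   0.38 -0.02] w 0.0253
toolx yaw 93.22 down [ 4.e-04 -0.e+00 -1.e+00]
box frame tip mm [-9.   1.5] 169.4 tcp [-119.     1.3]
```

View pics/s7.png

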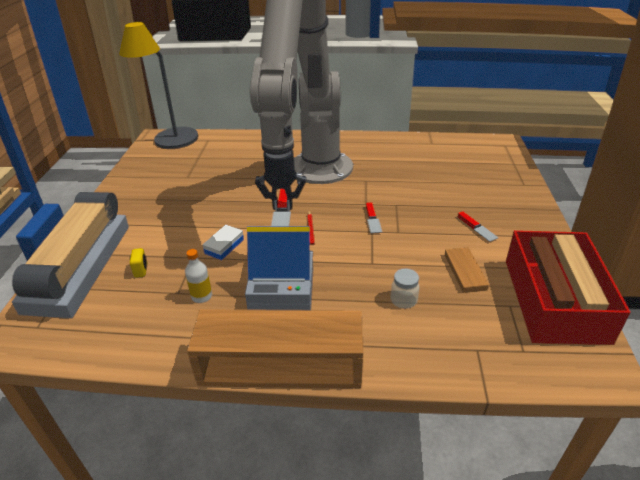

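Cover is at about 60°, lip row about 230 in the scene picture. I continue to upright.

```bash
python3 -m jog '0 0 0 0 -4.9 -9.3 0;0 0 0 0 -4 -9.7 0;0 0 0 0 -3.1 -10 0;0 0 0 0 -2.3 -10.3 0;0 0 0 0 -1.3 -10.3 0'; python3 st.py;  python3 -m jog '0 0 0 0 -0.5 -8 0;0 0 0 0 0 -4 0;0 0 0 0 0 0 0;0 0 0 0 0 0 0;0 0 0 0 0 0 0'; python3 st.py; python3 -c "
from h import *
grab('scene','s8')
f=grab('top','t8')"
cat > ang.py <<'E'
from h import *
import sys
# cover angle from scene depth of blue
f=load(sys.argv[1]); C=cloud(f); hsv=cv2.cvtColor(f["color"],cv2.COLOR_RGB2HSV)
m=(hsv[...,0]>100)&(hsv[...,0]<125)&(hsv[...,1]>150)&(f["z_map"]>0)
c,s=np.cos(np.radians(3.1)),np.sin(np.radians(3.1)); Rb=np.array([[c,-s],[s,c]])
Q=C.copy(); Q[...,:2]=(C[...,:2]-[.6395,-.055])@Rb
m&=(abs(Q[...,1])<.07)&(Q[...,2]>.085)&(Q[...,2]<.25)&(abs(Q[...,0])<.15)
P=Q[m]; print(len(P)); a=np.polyfit(P[:,2],P[:,0],1); print("dx/dz",a,"angle deg",90+np.degrees(np.arctan(a[0])),"zmax",np.percentile(P[:,2],99), "x mid",np.median(P[:,0]))
E
python3 ang.py s8
```

```text
clock: 8.52
tcp_pos: [0.5697, -0.0574, 0.1761]
orientation: [-1.182, -1.251, 1.25]
contact_force: [-0.9, -0.3, -1.3]
grip_width: 0.0256
t 8.5167 tcp [ 0.5697 -0.0574  0.1761] F [-0.9 -0.3 -1.3] M [-0.14  0.19 -0.06] w 0.0256
toolx yaw 93.22 down [ 4.e-04 -1.e-04 -1.e+00]
box frame tip mm [40.6  1.6] 184.6 tcp [-69.3   1.4]
clock: 8.93
tcp_pos: [0.5803, -0.0565, 0.1761]
orientation: [-1.182, -1.25, 1.251]
contact_force: [0.4, 0.2, -0.7]
grip_width: 0.0253
t 8.9333 tcp [ 0.5803 -0.0565  0.1761] F [ 0.4  0.2 -0.7] M [-0.01 -0.01  0.06] w 0.0253
toolx yaw 93.23 down [-4.e-04  1.e-04 -1.e+00]
box frame tip mm [51.3  1.9] 184.5 tcp [-58.7   1.6]
1572
dx/dz [0.01524118 0.05529017] angle deg 90.87318771134416 zmax 0.18276064334169626 x mid 0.05733664841776554
```

View pics/s8.png

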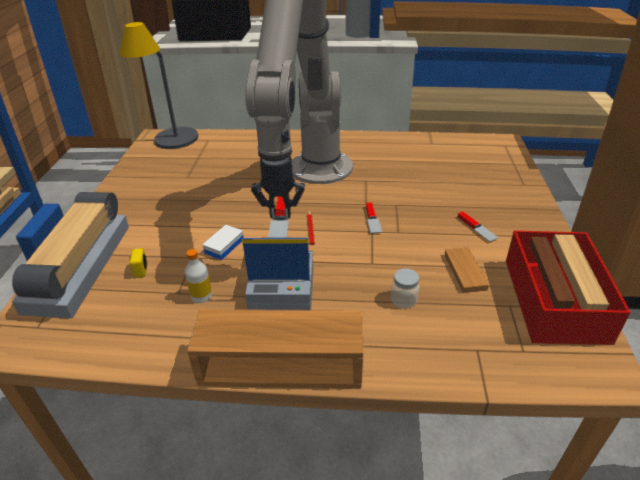

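View pics/t8.png

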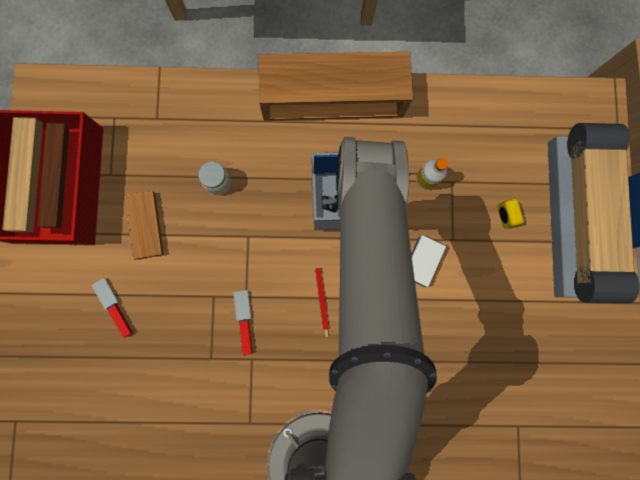

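```bash
python3 -m jog '0 0 0 0 0 10 0;0 0 0 0 0 28 0;0 0 0 0 0 34 0;0 0 0 0 0 34 0;0 0 0 0 0 34 0'; python3 -m jog '0 0 0 20 2 0 0;0 0 0 35 2 -1 0;0 0 0 38 5 -1 0;0 0 0 38 5 -1 0;0 0 0 38 5 -1 0'; python3 -m jog '0 0 0 38 5 -1 0;0 0 0 38 5 0 0;0 0 0 38 5 0 0;0 0 0 38 5 0 0;0 0 0 35 5 0 0';python3 -m jog '0 6 0 15 5 0 0;0 6 0 10 5 0 0;0 6 0 0 5 0 0;0 6 0 0 5 0 0;0 5.8 0 0 5 0 0';python3 st.py; python3 -c "
from h import *
grab('scene','s9')
f=grab('top','t9')"; python3 ang.py s9
```

```text
clock: 9.45
tcp_pos: [0.4383, -0.0646, 0.176]
orientation: [-1.182, -1.25, 1.251]
contact_force: [0.3, -0.4, -0.7]
grip_width: 0.0261
clock: 9.87
tcp_pos: [0.4343, 0.1055, 0.1576]
orientation: [-1.183, -1.251, 1.249]
contact_force: [1.1, 1.0, -1.6]
grip_width: 0.0257
clock: 10.28
tcp_pos: [0.4247, 0.2929, 0.1323]
orientation: [-1.182, -1.251, 1.251]
contact_force: [1.2, -0.1, -0.7]
grip_width: 0.0258
clock: 10.7
tcp_pos: [0.4247, 0.3158, 0.1072]
orientation: [-1.395, -0.858, 0.858]
contact_force: [0.2, -1.6, -0.7]
grip_width: 0.0254
t 10.7 tcp [0.4247 0.3158 0.1072] F [ 0.2 -1.6 -0.7] M [-0.04  0.01 -0.03] w 0.0254
toolx yaw 63.17 down [-1.e-04 -2.e-04 -1.e+00]
box frame tip mm [-98.6 327. ] 115.6 tcp [-193.9  381.9]
1554
dx/dz [0.01961699 0.05473177] angle deg 91.12382664883086 zmax 0.18304865962302175 x mid 0.05741204141084247
```

View pics/s9.png

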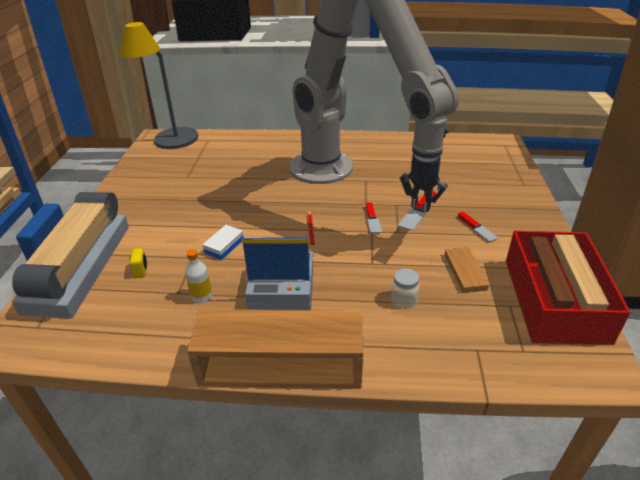

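```bash
python3 - <<'E'
from h import *
f=grab("wrist","w10"); hsv=cv2.cvtColor(f["color"],cv2.COLOR_RGB2HSV)
m=((hsv[...,0]<6)|(hsv[...,0]>174))&(hsv[...,1]>150); m[:, :270]=0;m[:,365:]=0
m=cv2.erode(m.astype(np.uint8),np.ones((9,9)))
vv,uu=np.nonzero(m); z=f["z_map"][vv,uu]; ok=z>0
P=1000*((rays(f,np.c_[uu,vv])*z[:,None])[ok]@f["hand_eye"][:3,:3].T+f["hand_eye"][:3,3])
P=P[abs(P[:,1]+20)<6]
A=np.c_[P[:,0],P[:,2],np.ones(len(P))]; s=np.linalg.lstsq(A,P[:,1],rcond=None)[0]; print(s)
E
python3 -m jog '0 0 0 2 15 0 0;0 0 0 2 30 0 0;0 0 0 0 30 0 0;0 0 0 0 16 0 0;0 0 0 0 6 0 0';python3 -m jog '0 0 0 0 2 0 0;0 0 0 0 2 0 0;0 0 0 0 0 0 0;0 0 0 0 0 0 0;0 0 0 0 0 0 0'
```

```text
[ 2.19271460e-03 -6.25284408e-05 -1.99550638e+01]
clock: 11.27
tcp_pos: [0.4258, 0.3184, 0.0083]
orientation: [-1.393, -0.86, 0.867]
contact_force: [-0.7, -0.1, -0.9]
grip_width: 0.026
clock: 11.68
tcp_pos: [0.4279, 0.3203, 0.0074]
orientation: [-1.393, -0.863, 0.86]
contact_force: [0.2, 0.6, -1.8]
grip_width: 0.0257
```

```bash
python3 -m jog '0 0 0 0 1.5 0 0;0 0 0 0 0 0 0;0 0 0 0 0 0 0;0 0 0 0 0 0 0;0 0 0 0 0 0 0';python3 -m jog '0 0 0 0 1.5 0 0;0 0 0 0 0 0 0;0 0 0 0 0 0 0;0 0 0 0 0 0 0;0 0 0 0 0 0 0'
```

```text
clock: 12.1
tcp_pos: [0.4272, 0.3198, 0.0048]
orientation: [-1.394, -0.861, 0.861]
contact_force: [0.2, -0.3, -0.8]
grip_width: 0.0254
clock: 12.52
tcp_pos: [0.4274, 0.3198, 0.0042]
orientation: [-1.394, -0.861, 0.861]
contact_force: [-2.4, -1.9, 9.4]
grip_width: 0.0257
```

Bench contact (about 9 N). Now I open slowly, a little at a time.

```bash
python3 -m jog '0 0 0 0 -0.4 0 0;0 0 0 0 0 0 0.5;0 0 0 0 0 0 0.7;0 0 0 0 0 0 1;0 0 0 0 0 0 1' 40;python3 -m jog '0 0 0 0 0 0 1;0 0 0 0 0 0 1;0 0 0 0 0 0 1;0 0 0 0 -10 0 1;0 0 0 0 -25 0 1';python3 -m jog '0 0 0 0 -35 0 1;0 0 0 0 -35 0 1;0 0 0 0 -30 0 1;0 0 0 0 0 0 1;0 0 0 0 0 0 1'; python3 st.py; python3 -c "
from h import *
grab('wrist','w11')"
```

```text
clock: 12.93
tcp_pos: [0.4273, 0.3197, 0.0036]
orientation: [-1.394, -0.861, 0.861]
contact_force: [-0.3, -0.9, -0.1]
grip_width: 0.0729
clock: 13.35
tcp_pos: [0.4254, 0.3183, 0.0371]
orientation: [-1.395, -0.857, 0.866]
contact_force: [0.3, 1.0, -0.1]
grip_width: 0.0854
clock: 13.77
tcp_pos: [0.4283, 0.3206, 0.1412]
orientation: [-1.393, -0.865, 0.857]
contact_force: [0.4, 0.1, 0.1]
grip_width: 0.0854
t 13.7667 tcp [0.4283 0.3206 0.1412] F [0.4 0.1 0.1] M [-0.03  0.06  0.02] w 0.0854
toolx yaw 63.42 down [ 0.0035  0.0034 -1.    ]
box frame tip mm [-94.5 332. ] 149.8 tcp [-190.1  386.5]
```

View pics/w11.png

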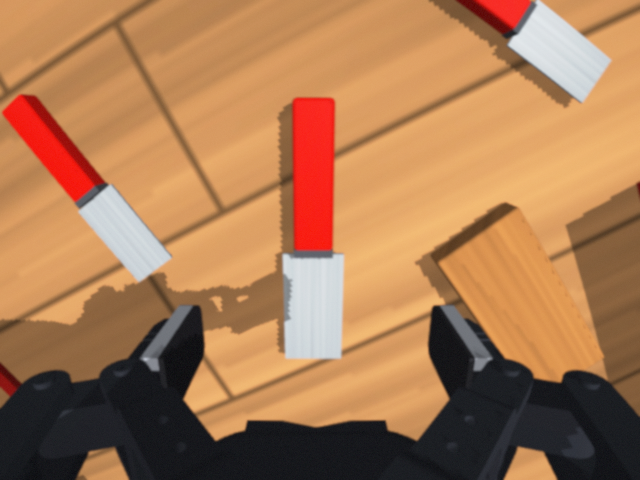

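```bash
python3 -m jog '0 -6 0 0 -8 0 0.5;0 -6 0 0 -8 0 0;0 -6 0 0 -8 0 0;0 -6 0 0 -8 0 0;0 -5.8 0 0 -8 0 0' 60; python3 -m jog '0 0 0 -30 0 0 0;0 0 0 -38 0 -5 0;0 0 0 -38 0 -10 0;0 0 0 -38 0 -10 0;0 0 0 -38 0 -10 0';python3 -m jog '0 0 0 -38 0 -10 0;0 0 0 -38 0 -10 0;0 0 0 -38 0 -10 0;0 0 0 -38 0 -10 0;0 0 0 -38 0 -10 0';python3 -m jog '0 0 0 -7 0 0 0;0 0 0 0 0 0 0;0 0 0 0 0 0 0;0 0 0 0 0 0 0;0 0 0 0 0 0 0'; python3 st.py; python3 -c "
from h import *
grab('wrist','w12');grab('top','t12')"
```

```text
clock: 14.23
tcp_pos: [0.4262, 0.3189, 0.1773]
orientation: [-1.179, -1.251, 1.257]
contact_force: [1.0, -0.1, -1.2]
grip_width: 0.0253
clock: 14.65
tcp_pos: [0.4715, 0.1379, 0.1773]
orientation: [-1.18, -1.248, 1.253]
contact_force: [1.2, 0.4, 0.0]
grip_width: 0.0001
clock: 15.07
tcp_pos: [0.5321, -0.0488, 0.1772]
orientation: [-1.18, -1.248, 1.252]
contact_force: [-0.2, 0.9, 0.1]
grip_width: -0.0001
clock: 15.48
tcp_pos: [0.5329, -0.0517, 0.1782]
orientation: [-1.179, -1.252, 1.253]
contact_force: [-0.6, -0.4, 0.2]
grip_width: -0.0001
t 15.4833 tcp [ 0.5329 -0.0517  0.1782] F [-0.6 -0.4  0.2] M [ 0.01 -0.02 -0.01] w -0.0001
toolx yaw 93.41 down [-1.2e-03  7.0e-04 -1.0e+00]
box frame tip mm [4.2 9.6] 186.5 tcp [-105.8    9. ]
```

View pics/w12.png

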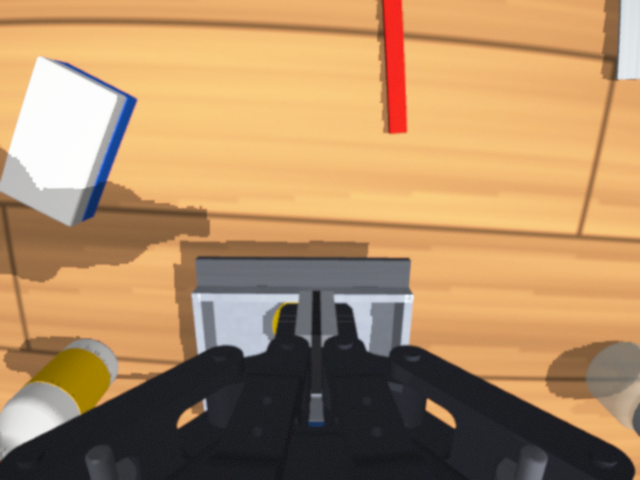

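View pics/t12.png

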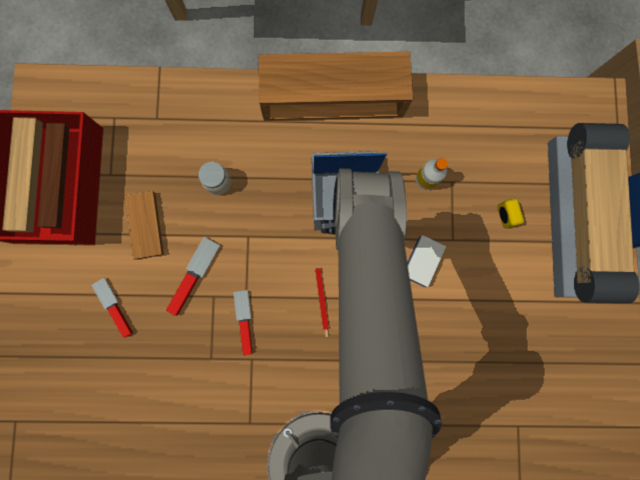

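Run:
```python
from h import *
f=load("w12")
b=cv2.resize(f["color"][240:360,180:430,::-1],None,fx=3,fy=3); 
c,s=np.cos(np.radians(3.1)),np.sin(np.radians(3.1))
L=[[-83,80,52],[-83,-80,52],[-62,80,66],[-62,-80,66],[-56,74,66],[-56,-74,66],[-20,0,60],[-20,21,60],[-41,0,60]]
W=[[.639+(c*x-s*y)/1000,-.055+(s*x+c*y)/1000,z/1000] for x,y,z in L]
p=proj(f,W);print(p.round(1).tolist())
for q in p:
    a=((q-[180,240]+.5)*3).round().astype(int); cv2.drawMarker(b,tuple(int(t) for t in a),(255,0,255),cv2.MARKER_CROSS,12,1)
cv2.imwrite("pics/w12c.png",b)
print(at_z(f,[[193.5,293],[412.5,293]],.066).round(4), at_z(f,[[197,257.5],[410,258]],.052).round(4))
```

```text
[[413.2, 260.2], [197.1, 259.2], [415.5, 294.2], [193.9, 293.0], [406.6, 301.7], [202.8, 300.7], [305.0, 340.8], [332.4, 340.9], [304.9, 316.3]]
[[ 0.5814 -0.1386  0.066 ]
 [ 0.572   0.0192  0.066 ]] [[ 0.5591 -0.1394  0.052 ]
 [ 0.5502  0.0178  0.052 ]]
```

View pics/w12c.png

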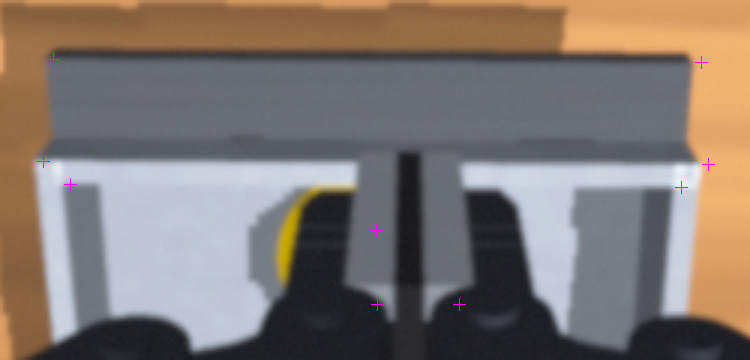

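```bash
python3 -m jog '0 0 0 -3 0 -20 0;0 0 0 -3 0 -25 0;0 0 0 -2 0 -25 0;0 0 0 -2 0 -16 0;0 0 0 0 0 0 0';python3 -m jog '0 0 0 0 15 0 0;0 0 0 0 25 0 0;0 0 0 0 25 0 0;0 0 0 0 25 0 0;0 0 0 0 10 0 0'; python3 -m jog '0 0 0 0 5 0 0;0 0 0 0 0 0 0;0 0 0 0 0 0 0;0 0 0 0 0 0 0;0 0 0 0 0 0 0';  python3 st.py; python3 -c "
from h import *
grab('scene','s13');grab('top','t13')"; python3 ang.py s13
```

```text
clock: 16.0
tcp_pos: [0.6228, -0.0577, 0.1787]
orientation: [-1.183, -1.254, 1.251]
contact_force: [0.3, 0.2, 0.7]
grip_width: -0.0002
clock: 16.42
tcp_pos: [0.6168, -0.058, 0.0755]
orientation: [-1.177, -1.248, 1.254]
contact_force: [-0.7, 0.9, 0.1]
grip_width: -0.0001
clock: 16.83
tcp_pos: [0.6208, -0.0591, 0.0752]
orientation: [-1.184, -1.252, 1.249]
contact_force: [-0.6, -1.1, 0.5]
grip_width: 0.0
t 16.8333 tcp [ 0.6208 -0.0591  0.0752] F [-0.6 -1.1  0.5] M [ 0.03  0.02 -0.  ] w 0.0
toolx yaw 93.22 down [ 2.5e-03  1.0e-04 -1.0e+00]
box frame tip mm [91.6 -2.9] 83.9 tcp [-18.4  -3.1]
1562
dx/dz [0.00985366 0.05558653] angle deg 90.56455467543643 zmax 0.1826310213956399 x mid 0.057328567674787057
```

View pics/s13.png

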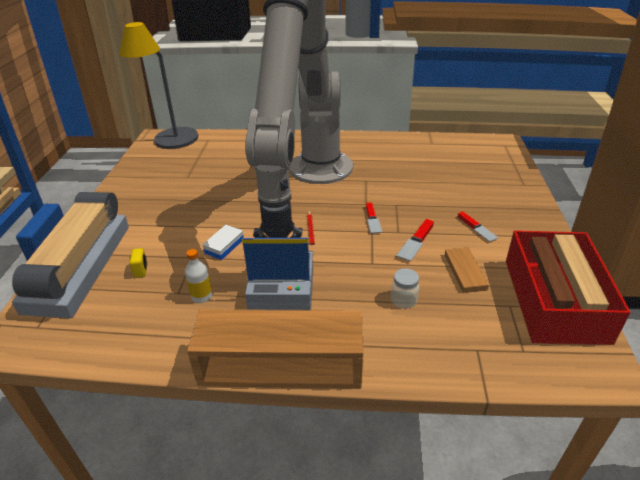

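```bash
python3 -m jog '0 0 0 2 5 1 0;0 0 0 0 5 0 0;0 0 0 0 0 0 0;0 0 0 0 0 0 0;0 0 0 0 0 0 0'; python3 -m jog '0 0 0 0 2 0 0;0 0 0 0 2 0 0;0 0 0 0 0 0 0;0 0 0 0 0 0 0;0 0 0 0 0 0 0'; python3 st.py; python3 -m jog '0 0 0 0 2 0 0;0 0 0 0 0 0 0;0 0 0 0 0 0 0;0 0 0 0 0 0 0;0 0 0 0 0 0 0';python3 st.py
```

```text
clock: 17.35
tcp_pos: [0.6186, -0.0571, 0.0635]
orientation: [-1.182, -1.25, 1.251]
contact_force: [-0.9, -0.6, -0.4]
grip_width: 0.0002
clock: 17.77
tcp_pos: [0.619, -0.0571, 0.06]
orientation: [-1.182, -1.251, 1.25]
contact_force: [0.5, 0.4, 2.1]
grip_width: -0.0
t 17.7667 tcp [ 0.619  -0.0571  0.06  ] F [0.5 0.4 2.1] M [ 0.02  0.06 -0.01] w -0.0
toolx yaw 93.22 down [ 5.e-04 -0.e+00 -1.e+00]
box frame tip mm [89.9 -0.8] 68.5 tcp [-20.1  -1.1]
clock: 18.18
tcp_pos: [0.619, -0.0572, 0.0579]
orientation: [-1.183, -1.251, 1.25]
contact_force: [0.2, 0.1, 4.5]
grip_width: 0.0002
t 18.1833 tcp [ 0.619  -0.0572  0.0579] F [0.2 0.1 4.5] M [-0.01 -0.05 -0.02] w 0.0002
toolx yaw 93.22 down [ 6.e-04 -0.e+00 -1.e+00]
box frame tip mm [89.9 -0.9] 66.4 tcp [-20.1  -1.1]
```

```bash
python3 -m jog '0 0 0 0 1 0 0;0 0 0 0 1 0 0;0 0 0 0 1 0 0;0 0 0 0 1 0 0;0 0 0 0 0 0 0';python3 st.py; python3 -m jog '0 0 0 0 1 0 0;0 0 0 0 0.7 0 0;0 0 0 0 0 0 0;0 0 0 0 0 0 0;0 0 0 0 0 0 0';python3 -m jog '0 0 0 0 0 0 0;0 0 0 0 0 0 0;0 0 0 0 0 0 0;0 0 0 0 0 0 0;0 0 0 0 0 0 0';python3 st.py
```

```text
clock: 18.6
tcp_pos: [0.619, -0.0572, 0.054]
orientation: [-1.183, -1.251, 1.25]
contact_force: [-0.6, -0.1, 7.1]
grip_width: 0.0001
t 18.6 tcp [ 0.619  -0.0572  0.054 ] F [-0.6 -0.1  7.1] M [ 0.03  0.17 -0.01] w 0.0001
toolx yaw 93.22 down [ 6.e-04 -0.e+00 -1.e+00]
box frame tip mm [90.  -0.8] 62.5 tcp [-20.   -1.1]
clock: 19.02
tcp_pos: [0.619, -0.0571, 0.0526]
orientation: [-1.183, -1.251, 1.25]
contact_force: [-2.4, -0.3, 9.4]
grip_width: 0.0001
clock: 19.43
tcp_pos: [0.619, -0.0572, 0.0526]
orientation: [-1.183, -1.251, 1.25]
contact_force: [-1.8, -0.1, 9.1]
grip_width: 0.0001
t 19.4333 tcp [ 0.619  -0.0572  0.0526] F [-1.8 -0.1  9.1] M [-0.02  0.28  0.  ] w 0.0001
toolx yaw 93.22 down [ 6.e-04  0.e+00 -1.e+00]
box frame tip mm [89.9 -0.9] 61.1 tcp [-20.1  -1.1]
```

```bash
python3 -m jog '0 0 0 0 0.6 0 0;0 0 0 0 0 0 0;0 0 0 0 0 0 0;0 0 0 0 0 0 0;0 0 0 0 0 0 0';python3 -m jog '0 0 0 0 0 0 0;0 0 0 0 0 0 0;0 0 0 0 0 0 0;0 0 0 0 0 0 0;0 0 0 0 0 0 0';python3 st.py; python3 -c "
from h import *
grab('scene','s14');grab('top','t14');grab('wrist','w14')"; python3 ang.py s14; python3 st.py|head -1
```

```text
clock: 19.85
tcp_pos: [0.619, -0.0571, 0.052]
orientation: [-1.183, -1.251, 1.25]
contact_force: [-0.8, -0.7, 8.1]
grip_width: -0.0
clock: 20.27
tcp_pos: [0.619, -0.0571, 0.052]
orientation: [-1.183, -1.251, 1.25]
contact_force: [-1.3, -0.5, 9.1]
grip_width: -0.0003
t 20.2667 tcp [ 0.619  -0.0571  0.052 ] F [-1.3 -0.5  9.1] M [-0.01  0.38  0.06] w -0.0003
toolx yaw 93.22 down [ 6.e-04  1.e-04 -1.e+00]
box frame tip mm [89.9 -0.8] 60.6 tcp [-20.1  -1.1]
1572
dx/dz [0.00813433 0.05606407] angle deg 90.46605250459407 zmax 0.18231246412722366 x mid 0.057407896714115836
t 20.4167 tcp [ 0.619  -0.0572  0.052 ] F [-1.2 -0.1 10.5] M [-0.02  0.32 -0.01] w 0.0004
```

View pics/s14.png

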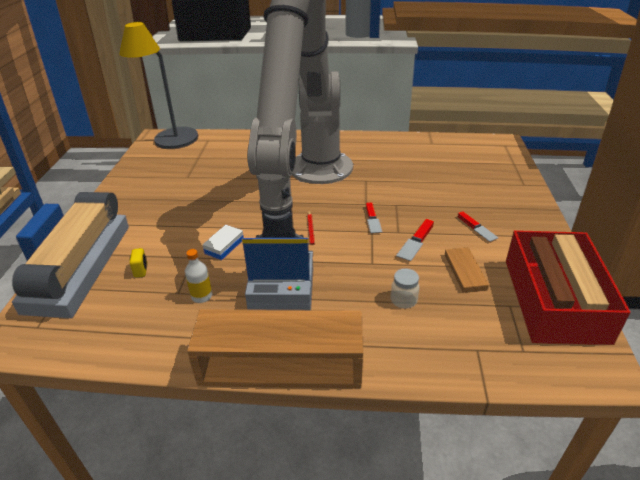

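View pics/w14.png

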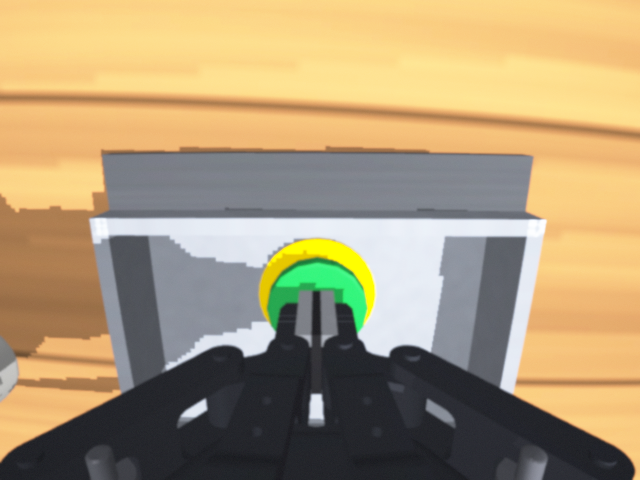

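View pics/t14.png

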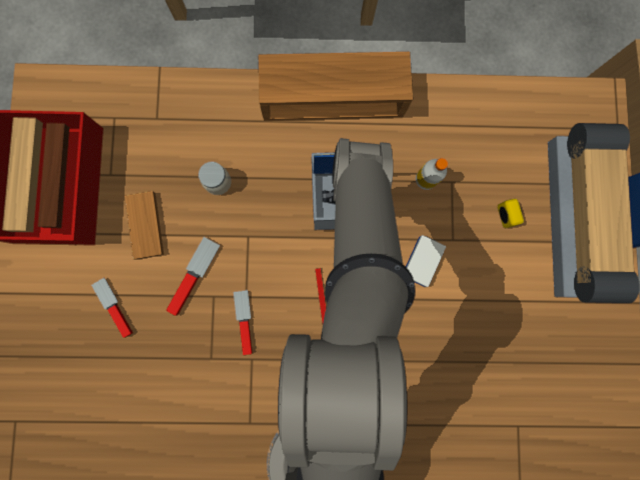

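The fingers are on the green button (wrist image, about (318,300)), pressed to z 52.0 mm, which is 8.0 mm down at 9–10 N. The cover is upright at about 90.5°, the scraper lies flat, and the bystanders are unmoved. I hand in while holding.

```bash
python3 -c "
from bench import r
print(r.hand_in())"
```

```text
the job is handed in; nothing more can be done
None
```

I did the whole job in about 20 s and handed it in with the button still held. The hand-in reports no verdict.

**What I did:**
- I picked the full-size scraper out of three by size and prised the cover open with its blade.
- I then laid the scraper flat where it had been, easing it onto the bench before opening the fingers.
- Last, I pressed the green button with the closed fingertips and kept it held.

**Last checks:**
- **Cover:** it stands by itself at about 90.5°, measured from the scene camera's depth image.
- **Button:** the fingertips are at 52.0 mm, so it is 8.0 mm down. The force read 8.1–10.5 N, against 9.6 N expected.
- **Scraper:** flat on the bench, seen in the wrist image just after release.
- **Other items:** no bystander looks moved in the last scene and top pictures. The arm partly hides the pencil in the top picture, but it shows in the scene one.

**Disagreements:**
- The cameras differed by 1–3 mm on the box position. I settled it with the close wrist view.
- An early fit of the cover's slope from the top camera's depth image made no sense, so I did not use it.

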